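Pop the sample port of the bench reader

TASK

Open the sample port of the bench reader: with the closed fingertips press its narrow hatch once, down near the front edge, so that the push-push latch lets go, then take the hand away and let the spring raise the hatch by itself. Watch for a good two seconds that it stays standing open, untouched. Do not lift the hatch by hand or push it shut again, leave the wide hatch beside it alone, and do not disturb the jar, the tube, the spray bottle or the tip box.

Things in the scene. Friction and masses are not known exactly. Their poses are not given: they have to be found in the camera images.
- reader: Bench reader: ivory housing fixed to the bench, 250 mm deep (x), 260 mm wide (y), flat deck 110 mm above the bench; its front 70 mm slope down towards the robot. Origin: centre of its underside; x to its back, y to its left, z up. In the deck two hatches of one smoked plastic lie side by side, 22 mm apart, hinged at their back edges: narrow (centred at y = -72 mm) and wide (y = +46 mm).
- port_hatch: The narrow hatch (sample port), to be pressed: plate 78 mm front to back, 72 mm wide, 10 mm thick; latched, it lies level, its top 6.5 mm above the deck (116.5 mm above the bench). Origin: middle of its hinge line, at its back edge, 5.5 mm below its top; the front edge is 78 mm from there along its -x; y along the hinge; z out of its top.
- port_press (a point): Where to press the narrow hatch: on its top face, mid-width, 12 mm behind the front edge, at three low ribs. Same axes as the hatch. Here 5 to 7 N press it in; from about 3.5 mm down the latch is ready to let go, the stop is at 5 mm. Nearer the hinge it is much stiffer. It pops on letting go and follows a finger that leaves slowly.
- port_hinge (a joint): Opening angle of the narrow hatch in rad: 0 (to 0.015) latched shut, positive as its front edge rises; pressed to -0.05 or lower (stop at -0.078) the latch lets go. Then a damped spring raises it within about a second to about 0.62 (front edge about 45 mm up), where it stays. Pushed down fully from open, it latches shut again.
- port_latch (a joint): Cross slide of the latch cam, hidden under the narrow hatch, in m: 0 latched, about 0.005 once pressed through and while the hatch stands open; below -0.003 only when the open hatch is being pushed shut again.
- bay_hatch: The wide hatch of the strip bay, to be left alone: same plastic, 78 mm front to back, 120 mm wide, with the same latch and ribs. Origin: middle of its hinge line at its back edge; axes as those of the narrow hatch.
- bay_hinge (a joint): Opening angle of the wide hatch in rad: 0 latched shut (it starts and stays so), positive as it opens, negative when pressed in.
- heater: Dry-block heater fixed to the bench, 190 x 150 mm, white, aluminium block on top to 96 mm height. It and the reader swap sides. Origin: centre of its underside.
- tube: Capped clear tube, 19 mm across the cap, 88 mm long, standing loose in a hole of the heater's block, its top 154 mm above the bench. Origin: bottom of the tube.
- jar: Small loose capped jar, 42 mm across, 45 mm high, standing on the reader's deck behind the hatches. Origin: centre of its underside.
- sprayer: Loose spray bottle, 72 mm across, 188 mm high, black trigger head. Origin: centre of its underside.
- tipbox: Loose pipette tip box with lid, 122 x 87 x 56 mm. Origin: centre of its underside.

How it is judged:
By the outcome, as a careful person would: the job done as asked, in the order asked, and still so for the second after the job is handed in, with the robot touching nothing.
It also fails if it takes over 34 s, if anything falls off the work surface, if the arm or the gripper's body presses on something with over 40 N, if the wrist force passes 120 N, or if a joint passes its speed limit or range.

ROBOT

A 6-joint arm with a two-finger parallel gripper is mounted at the origin on the work surface. World frame = base frame: x ahead of the robot, y to its left, z up, the work surface at z = 0. Lengths are in mm, angles in degrees, forces in N, time in s.
With the tool pointing down it reaches from about 350 to 850 mm from the base axis. Payload 8.1 kg.
Tool frame: the origin (TCP) lies midway between the tips of the shut fingers; the grasp point (between the pads) lies 19 mm behind it; z points along the fingers, y is the line along which they close (so a half turn about z gives the same grasp; the last joint's range is limited). The gripper opens to 85 mm and grips with 20 to 120 N. Pads are 22 mm wide; open, the fingers measure 114 mm over their backs; the gripper's body (76 mm by 85 mm) begins 54 mm behind the grasp point. The pads swing forward as they close: fully open they stand 13 mm farther back than shut.
Start: joints at [58.361, 7.471, 85.268, -0, 87.261, -4.893], TCP at [269.999, 535.823, 231.292] pointing down, gripper open.
Joint ranges: [-169.43, 169.43], [-51.17, 129.36], [1.28, 143.12], [-76.62, 256.62], [0, 156.53], [-152.29, 152.29]. Speed limits (degrees/s): [136.94, 136.94, 159.86, 180, 180, 180].

INTERFACE

Orientations are given as [roll, pitch, yaw] about the fixed x, y, z axes, in that order (R = Rz(yaw) Ry(pitch) Rx(roll)).
In Python, from bench import r gives the robot as it stands. The module is installed in compiled form; this text tells all that it offers.
- The arm moves only by the tool jog_arm, never from a script. Its argument "rows" is a list of rows, each a list of 2 entries, a list of its own where there are three numbers: the shift along the tool's x, y, z in mm, then the turn, a rotation vector about the tool's x, y, z in rad. A call has 1 to 10 rows; each row is the pose to reach, as a shift and turn from the pose commanded when the call began, along the tool's axes at that moment; what a row does not reach only later rows make up. A row lasts 1/10 s, in which the tool goes at most 50 mm and 8.59 degrees, less where a joint would pass 70% of its speed; a pose out of reach is approached as far as the arm can. A call with a gripper value outside its range is refused whole. "grip" is the finger opening in mm, from 0 to 85.4, set as the call begins (left out, the last holds). The fingers move at their own pace and stop on an object; "force" is the grip in N (left out, the last holds). Time passes only in rows, so rows that repeat a pose let the fingers close. It gives the time, the measured TCP pose, the force, the opening and the grip force at its end, in the units of the state.
- r.sense(): the state, without advancing time (a new reading comes with each control period).
- r.snapshot(name): name is "side" or "top" or "wrist"; returns (picture, depth): 480x640x3 uint8, blue, green, red; 480x640 float32, mm along the optical axis (not along the pixel's ray), 0 where there is no reading.
- r.camera_params(name): a dict with "fx", "fy", "cx", "cy" (pixels), "pose" (4x4, takes a point from camera to world coordinates); the wrist camera has in their place "tool_from_camera" (4x4, takes a point from camera to tool coordinates, whose origin is the TCP and whose axes are the flange's). Camera axes: x right, y down, z forward; pixel columns grow to the right and rows downward; lengths in mm; the calibration is good to about 2 mm. A picture is of the moment at which its call begins: read the wrist's pose just before it. camera_params takes no time and is no camera call.
- r.hand_in(): hands the job in; it is judged then, once.
The state is a dict: "time": time; "joint_pos": joint angles; "qd": joint speeds; "joint_efforts": joint torques, N m; "tool_pos": TCP position; "tcp_rot": TCP orientation; "ft_force": force on the tool from outside, world axes, zero at the start; "wrist_torque": the same for the moment, N m; "finger_gap": finger opening in mm; "grip_force": force on a finger pad.
Only numpy, scipy, OpenCV 4.12 (cv2) and the standard library are available. Lean on these libraries where they do the work, as an engineer would, in place of code of your own. Each camera call takes 0.05 s, during which the arm holds its last target. There are 200 camera calls.

## Working session

There is one attempt and no reset: what is moved stays moved. The work goes in short steps, Python scripts to look and compute and a tool call to move; the robot and the scene stay as the last step left them, time stands still between calls to the robot, and variables do not carry over. Pictures are saved under pics/ and viewed, at most 10 in all, crops included, and the job is handed in when it is done.

Besides the shell and the picture viewer there is one more tool, called after "Request:" as a command line: name --argument value ..., lists and objects as JSON in quotes. jog_arm: Moves the arm, as the interface text tells. Its arguments: {"type":"object","properties":{"rows":{"type":"array"},"grip":{"type":"number"},"force":{"type":"number"}},"required":["rows"]}

```bash
mkdir -p pics; python3 - <<'E'
from bench import r
import cv2,numpy as np
s=r.sense();print(s)
for n in("top","side"):
    p,d=r.snapshot(n);cv2.imwrite(f"pics/{n}0.png",p);np.savez(f"{n}0.npz",p=p,d=d);c=r.camera_params(n);print(n,c)
E
```

```text
{'time': 0.0, 'joint_pos': array([ 5.83601149e+01,  7.51282290e+00,  8.53306181e+01,  1.08030363e-03,
        8.72615820e+01, -4.89201895e+00]), 'qd': array([ 0.04357904, -0.01630138,  0.05546167, -0.00245039,  0.00980296,
       -0.11521422]), 'joint_efforts': array([-1.02144448e-03, -5.69384766e+01, -5.00562501e+01, -2.77599793e-04,
        1.48382667e-02,  7.15802662e-05]), 'tool_pos': array([269.71077422, 535.34078202, 230.25542587]), 'tcp_rot': array([-1.79895452e+02, -1.00312014e-02,  1.53252072e+02]), 'ft_force': array([ 0.28849035, -0.16484596,  0.77366652]), 'wrist_torque': array([ 0.03523682, -0.03419833, -0.03728721]), 'grip_force': 0.0, 'finger_gap': 85.35039432092314}
top {'fx': 457.32678894838705, 'fy': 457.32678894838705, 'cx': 318.206880431429, 'cy': 239.76668889774837, 'pose': array([[ 2.57179383e-02, -9.97892085e-01,  5.95816689e-02,
         5.10346794e+02],
       [-9.99599573e-01, -2.49667955e-02,  1.33173949e-02,
         2.38506188e+00],
       [-1.18017597e-02, -5.99003067e-02, -9.98134596e-01,
         1.33428109e+03],
       [ 0.00000000e+00,  0.00000000e+00,  0.00000000e+00,
         1.00000000e+00]])}
side {'fx': 467.7007572616434, 'fy': 467.7007572616434, 'cx': 326.66148479266434, 'cy': 234.9806381678967, 'pose': array([[ 7.32555269e-01, -4.11021080e-01,  5.42608929e-01,
         3.15819406e+00],
       [-6.80674957e-01, -4.50107547e-01,  5.78000691e-01,
        -6.40804086e+02],
       [ 6.66190600e-03, -7.92757761e-01, -6.09500411e-01,
         7.87267272e+02],
       [ 0.00000000e+00,  0.00000000e+00,  0.00000000e+00,
         1.00000000e+00]])}
```

View pics/top0.png

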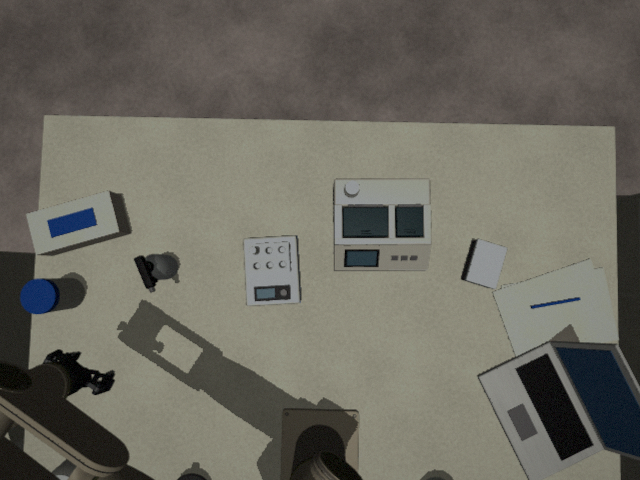

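View pics/side0.png

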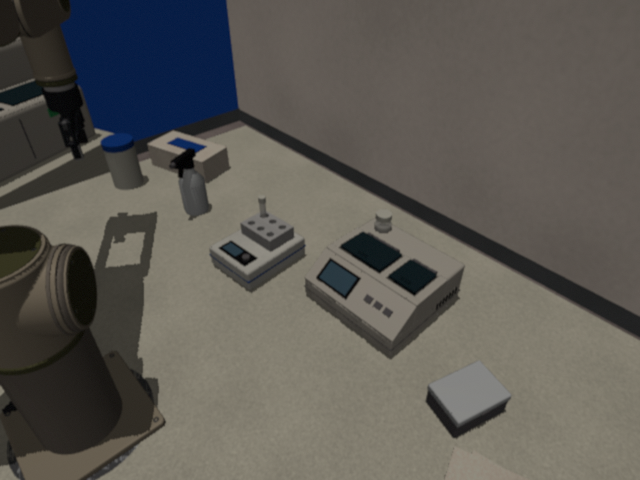

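The top view shows the reader at about (382, 225), with the narrow hatch at columns 395–424, rows 205–237, and the wide one at columns 342–389. The heater is at (272, 270), and the sprayer and tip box are clear of the reader. Next I'll measure the hatch.

```bash
cat > h.py <<'E'
import numpy as np,cv2
from bench import r
def plane(c,uv,z):
    uv=np.atleast_2d(uv).astype(float);T=c["pose"]
    d=np.c_[(uv[:,0]-c["cx"])/c["fx"],(uv[:,1]-c["cy"])/c["fy"],np.ones(len(uv))]@T[:3,:3].T
    return T[:3,3]+d*((z-T[2,3])/d[:,2])[:,None]
def depthpt(c,u,v,z):
    return c["pose"][:3,:3]@(np.array([(u-c["cx"])/c["fx"],(v-c["cy"])/c["fy"],1])*z)+c["pose"][:3,3]
E
python3 - <<'E'
from h import *
for n,win in(("top",(330,170,440,280)),("side",(330,225,450,305))):
    f=np.load(n+"0.npz");c=r.camera_params(n);g=f["p"].max(2);x0,y0,x1,y1=win
    m=np.zeros_like(g);m[y0:y1,x0:x1]=(g[y0:y1,x0:x1]<85)*255
    k,l,st,ce=cv2.connectedComponentsWithStats(m,connectivity=4)
    for i in range(1,k):
        if st[i,4]<150:continue
        w=plane(c,np.argwhere(l==i)[:,::-1],116.5)[:,:2].astype(np.float32)
        print(n,ce[i].round(1),st[i],"rect",cv2.minAreaRect(w)," dep",depthpt(c,*ce[i],np.median(f["d"][l==i])).round(1))
        print(cv2.boxPoints(cv2.minAreaRect(w)).round(1).tolist())
p=np.load("top0.npz")["p"][170:280,325:440];cv2.imwrite("pics/topc.png",cv2.resize(p,None,fx=5,fy=5,interpolation=cv2.INTER_CUBIC))
E
```

```text
top [408.8 221.1] [395 204  29  34 937] rect ((640.6675415039062, -222.07594299316406), (88.41931915283203, 74.95292663574219), 1.4291139841079712)  dep [ 638.9 -221.9  116.2]
[[595.5, -185.6999969482422], [597.4000244140625, -260.6000061035156], [685.7999877929688, -258.3999938964844], [683.9000244140625, -183.5]]
top [364.7 221.3] [ 342  205   47   33 1506] rect ((636.4334106445312, -104.99824523925781), (85.89119720458984, 122.85344696044922), 1.3813978433609009)  dep [ 635.6 -104.2  116.3]
[[592.0, -44.599998474121094], [595.0, -167.39999389648438], [680.7999877929688, -165.39999389648438], [677.9000244140625, -42.599998474121094]]
top [361.3 257.5] [344 249  36  18 628] rect ((538.7186889648438, -97.67495727539062), (45.19355010986328, 93.16988372802734), 1.446907877922058)  dep [539.4 -99.6  85.6]
[[515.0, -51.70000076293945], [517.2999877929688, -144.8000030517578], [562.5, -143.6999969482422], [560.0999755859375, -50.5]]
side [371.3 251.2] [ 340  232   62   41 1409] rect ((635.71142578125, -113.41285705566406), (92.39318084716797, 125.25304412841797), 1.7409005165100098)  dep
[... 493 characters left out ...]
70312, -70.9000015258789]]
side [412.5 276.3] [ 387  259   50   37 1048] rect ((638.9959716796875, -230.8720703125), (92.44501495361328, 76.52666473388672), 1.315327525138855)  dep [ 637.8 -231.4  115.5]
[[591.9000244140625, -193.6999969482422], [593.7000122070312, -270.20001220703125], [686.0999755859375, -268.1000061035156], [684.2999877929688, -191.60000610351562]]
side [438.9 295.7] [419 279  31  26 418] rect ((635.444580078125, -310.7801513671875), (104.17131805419922, 42.082332611083984), 1.824742317199707)  dep [ 669.9 -283.7   74.7]
[[582.7000122070312, -291.3999938964844], [584.0999755859375, -333.5], [688.2000122070312, -330.20001220703125], [686.7999877929688, -288.1000061035156]]
```

View pics/topc.png

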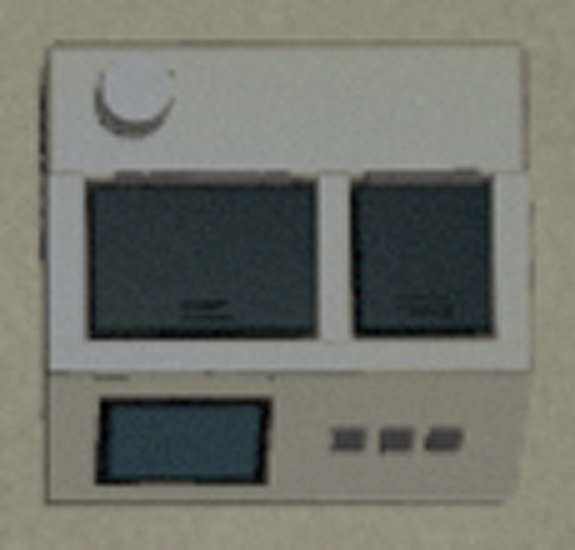

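The three ribs are at crop (425, 302), so full-picture (410, 230). The top and side estimates put the narrow hatch's centre near (640, -222 to -231), with yaw about 1.4° and height 116 as expected. I'll move above it and refine with the wrist camera.

```bash
cat >> h.py <<'E'
from scipy.spatial.transform import Rotation as R
def go(p,rpy,pose=None):
    s=r.sense();t,e=pose or (s["tool_pos"],s["tcp_rot"])
    A=R.from_euler("xyz",e,degrees=True);B=R.from_euler("xyz",rpy,degrees=True)
    print("shift",A.inv().apply(np.array(p)-t).round(1),"turn",(A.inv()*B).as_rotvec().round(4))
E
python3 - <<'E'
from h import *
go([585,-226,300],[180,0,181.4],([269.999,535.823,231.292],[180,0,153.254]))
print({k:np.round(v,3) for k,v in r.camera_params("wrist").items()})
E
```

```text
shift [-624.1 -538.6  -68.7] turn [ 0.      0.     -0.4912]
{'fx': np.float64(376.92), 'fy': np.float64(376.92), 'cx': np.float64(317.798), 'cy': np.float64(240.016), 'tool_from_camera': array([[ 0.00000e+00, -9.48000e-01, -3.17000e-01,  8.12020e+01],
       [ 1.00000e+00,  0.00000e+00,  1.00000e-03, -6.56000e-01],
       [-1.00000e-03, -3.17000e-01,  9.48000e-01, -1.42231e+02],
       [ 0.00000e+00,  0.00000e+00,  0.00000e+00,  1.00000e+00]])}
```

Request:
jog_arm --rows '[[[-20,-20,-40],[0,0,0]],[[-624,-539,-69],[0,0,-0.49]],[[-624,-539,-69],[0,0,-0.49]],[[-624,-539,-69],[0,0,-0.49]],[[-624,-539,-69],[0,0,-0.49]],[[-624,-539,-69],[0,0,-0.49]],[[-624,-539,-69],[0,0,-0.49]],[[-624,-539,-69],[0,0,-0.49]],[[-624,-539,-69],[0,0,-0.49]],[[-624,-539,-69],[0,0,-0.49]]]' --grip 0

```text
time: 1.1
tool_pos: [448.7, 99.4, 287.3]
tcp_rot: [180.0, -0.0, -178.7]
ft_force: [1.1, 0.3, -0.6]
finger_gap: -0.4
grip_force: 0.0
```

```bash
python3 -c "
from h import *
go([585,-226,300],[180,0,181.4])"
```

```text
shift [-128.6 -328.5  -12.7] turn [ 0.0001 -0.     -0.0011]
```

Request:
jog_arm --rows '[[[-128,-328,-12],[0,0,0]],[[-128,-328,-12],[0,0,0]],[[-128,-328,-12],[0,0,0]],[[-128,-328,-12],[0,0,0]],[[-128,-328,-12],[0,0,0]],[[-128,-328,-12],[0,0,0]],[[-128,-328,-12],[0,0,0]],[[-128,-328,-12],[0,0,0]],[[-128,-328,-12],[0,0,0]],[[-128,-328,-12],[0,0,0]]]'

```text
time: 2.1
tool_pos: [583.9, -222.7, 299.1]
tcp_rot: [180.0, -0.0, -178.7]
ft_force: [0.1, 0.5, 0.4]
finger_gap: 0.1
grip_force: 0.0
```

```bash
python3 - <<'E'
from h import *
s=r.sense();print(s["tool_pos"],s["tcp_rot"],s["ft_force"])
p,d=r.snapshot("wrist");cv2.imwrite("pics/w1.png",p)
T=np.eye(4);T[:3,:3]=R.from_euler("xyz",s["tcp_rot"],degrees=True).as_matrix();T[:3,3]=s["tool_pos"]
c=r.camera_params("wrist");c["pose"]=T@c["tool_from_camera"];np.savez("w1.npz",p=p,d=d,pose=c["pose"])
E
```

```text
[ 583.91854204 -222.74405372  299.14298892] [ 1.79956875e+02 -3.47340734e-02 -1.78650435e+02] [0.06437125 0.48683731 0.38547395]
```

View pics/w1.png

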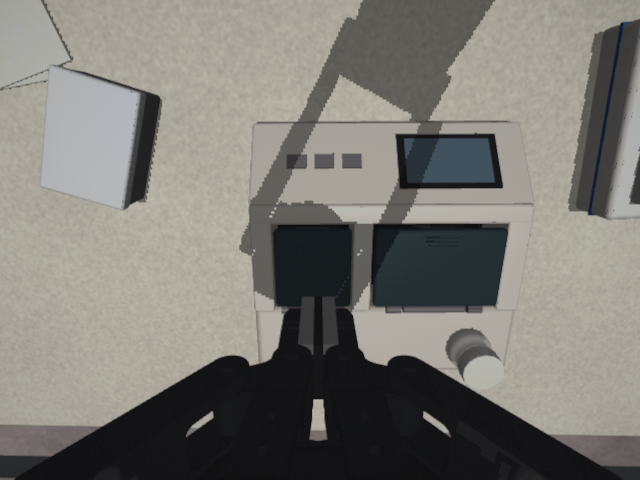

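The wrist view, with the front at the top, shows the narrow hatch's front edge at row ~226, columns 273–351, and the wide hatch at columns 372–507. The fingertips are at about (319, 298). I'll measure the hatch corners exactly.

```bash
python3 - <<'E'
from h import *
f=np.load("w1.npz");c=r.camera_params("wrist");c["pose"]=f["pose"];g=f["p"].max(2).astype(int);d=f["d"]
print("row245",g[245,264:284],g[245,344:362]);print("col300",g[216:236,300],"col285 back",g[296:316,277]);
for u,v in((312,240),(300,250),(262,240),(440,250)):print((u,v),depthpt(c,u,v,d[v,u]).round(1))
m=np.zeros(g.shape,np.uint8);m[200:320,255:520]=(g[200:320,255:520]<72)*255
for nm,uv in(("front L/R narrow",[(273,226),(351,226)]),("wide front",[(372,226),(507,228)]),("narrow back",[(274,305)])):print(nm,plane(c,uv,116.5).round(1).tolist())
p=f["p"][205:315,260:370];cv2.imwrite("pics/w1c.png",cv2.convertScaleAbs(cv2.resize(p,None,fx=5,fy=5,interpolation=cv2.INTER_CUBIC),alpha=2.2))
E
```

```text
row245 [98 98 98 98 97 98 94 82 66 42 30 28 31 32 31 30 31 30 31 31] [31 31 30 31 30 30 29 37 56 75 89 96 98 98 98 98 98 98]
col300 [98 98 97 97 97 97 94 86 62 15 17 28 30 25 26 29 30 30 32 30] col285 back [ 29  30  29  29  30  28  28  39  48  58  97 128 148 159 165 170 175 178
 180 179]
(312, 240) [ 610.8 -227.7  117.7]
(300, 250) [ 621.3 -238.5  116.2]
(262, 240) [ 614.4 -274.1  110.2]
(440, 250) [ 618.  -110.3  116.9]
front L/R narrow [[598.8, -263.0, 116.5], [597.2, -193.0, 116.5]]
wide front [[596.7, -174.1, 116.5], [595.7, -52.5, 116.5]]
narrow back [[678.2, -263.1, 116.5]]
```

View pics/w1c.png

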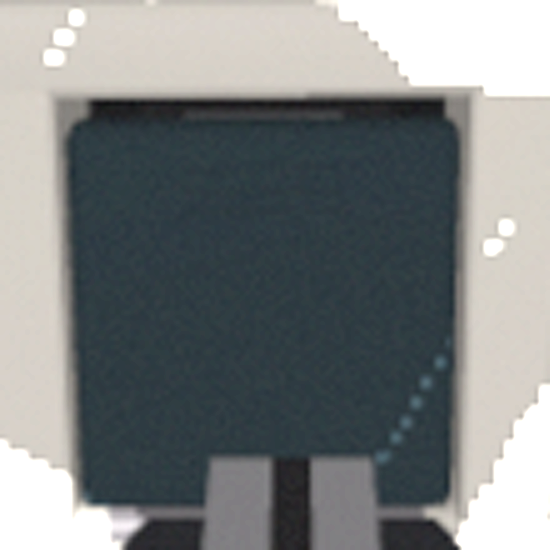

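The hatch's top front edge is at row 229, columns 274–351.6. That puts the front at x ≈ 601, mid-width at y ≈ -228.5 and the top at z ≈ 116.5. The press point is therefore about (612, -228.5). I'll descend to hover over it.

```bash
python3 -c "
from h import *
go([612,-228.5,128],[180,0,181.4])"
```

```text
shift [-27.8  -6.9 171.6] turn [ 0.0003  0.0001 -0.0001]
```

Request:
jog_arm --rows '[[[-28,-7,40],[0,0,0]],[[-28,-7,80],[0,0,0]],[[-28,-7,120],[0,0,0]],[[-28,-7,150],[0,0,0]],[[-28,-7,170],[0,0,0]],[[-28,-7,170],[0,0,0]],[[-28,-7,170],[0,0,0]],[[-28,-7,170],[0,0,0]]]'

```text
time: 2.95
tool_pos: [613.7, -229.8, 132.3]
tcp_rot: [-179.9, 0.2, -178.6]
ft_force: [-0.4, 0.9, 0.1]
finger_gap: -0.0
grip_force: 0.0
```

```bash
python3 - <<'E'
from h import *
s=r.sense();print(s["tool_pos"],s["tcp_rot"],s["ft_force"])
p,d=r.snapshot("wrist");cv2.imwrite("pics/w2.png",cv2.convertScaleAbs(p,alpha=1.8))
E
```

```text
[ 613.65842759 -229.84650085  132.26423744] [-179.90280866    0.19928048 -178.62520911] [-0.42901889  0.87229788  0.14232617]
```

View pics/w2.png

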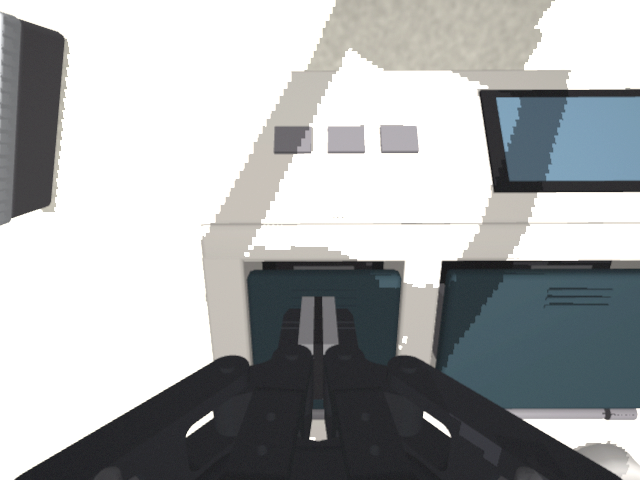

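The fingertips are right over the ribs. At hatch height the TCP projects to (319, 298), against ribs at rows 289–303 and mid-column 323, so I'll shift +1.5 mm in tool y. Then I approach to just above the surface.

Request:
jog_arm --rows '[[[0,1.5,4],[0,0,0]],[[0,1.5,8],[0,0,0]],[[0,1.5,10],[0,0,0]],[[0,1.5,10],[0,0,0]],[[0,1.5,10],[0,0,0]]]'

```text
time: 3.5
tool_pos: [612.2, -228.4, 119.2]
tcp_rot: [180.0, -0.0, -178.7]
ft_force: [-0.3, -0.2, 0.4]
finger_gap: 0.3
grip_force: 0.0
```

Request:
jog_arm --rows '[[[0,0,1],[0,0,0]],[[0,0,2],[0,0,0]],[[0,0,3],[0,0,0]],[[0,0,4],[0,0,0]],[[0,0,4],[0,0,0]],[[0,0,4],[0,0,0]]]'

```text
time: 4.1
tool_pos: [612.3, -228.5, 115.8]
tcp_rot: [-180.0, 0.0, -178.7]
ft_force: [-2.3, 0.0, 5.0]
finger_gap: -0.0
grip_force: 2.3
```

Request:
jog_arm --rows '[[[0,0,1],[0,0,0]],[[0,0,2],[0,0,0]],[[0,0,3],[0,0,0]],[[0,0,3],[0,0,0]],[[0,0,3],[0,0,0]]]'

```text
time: 4.6
tool_pos: [612.2, -228.5, 112.4]
tcp_rot: [-180.0, -0.0, -178.7]
ft_force: [-3.2, 0.2, 4.8]
finger_gap: -0.4
grip_force: 2.5
```

Request:
jog_arm --rows '[[[0,0,0.5],[0,0,0]],[[0,0,1],[0,0,0]],[[0,0,1],[0,0,0]],[[0,0,1],[0,0,0]]]'

```text
time: 5.0
tool_pos: [612.2, -228.5, 111.7]
tcp_rot: [-180.0, -0.0, -178.7]
ft_force: [-3.9, 0.9, 6.2]
finger_gap: -0.3
grip_force: 3.3
```

It is now about 4.8 mm down with the force rising, so it is near the stop. I'll leave quickly, straight up and then back.

Request:
jog_arm --rows '[[[5,0,-45],[0,0,0]],[[20,0,-95],[0,0,0]],[[60,0,-140],[0,0,0]],[[100,0,-170],[0,0,0]],[[130,0,-190],[0,0,0]],[[130,0,-190],[0,0,0]],[[130,0,-190],[0,0,0]],[[130,0,-190],[0,0,0]],[[130,0,-190],[0,0,0]],[[130,0,-190],[0,0,0]]]'

```text
time: 6.0
tool_pos: [482.5, -231.0, 299.7]
tcp_rot: [179.9, -0.1, -178.6]
ft_force: [0.3, 0.3, 0.2]
finger_gap: 0.0
grip_force: 0.0
```

```bash
python3 - <<'E'
from h import *
s=r.sense();print(s["tool_pos"],s["ft_force"])
p,d=r.snapshot("side");cv2.imwrite("pics/s2.png",cv2.convertScaleAbs(cv2.resize(p[170:370,270:510],None,fx=3,fy=3,interpolation=cv2.INTER_CUBIC),alpha=1.6))
E
```

```text
[ 482.49424656 -230.98409072  299.66671623] [0.34201573 0.3200142  0.16569671]
```

View pics/s2.png

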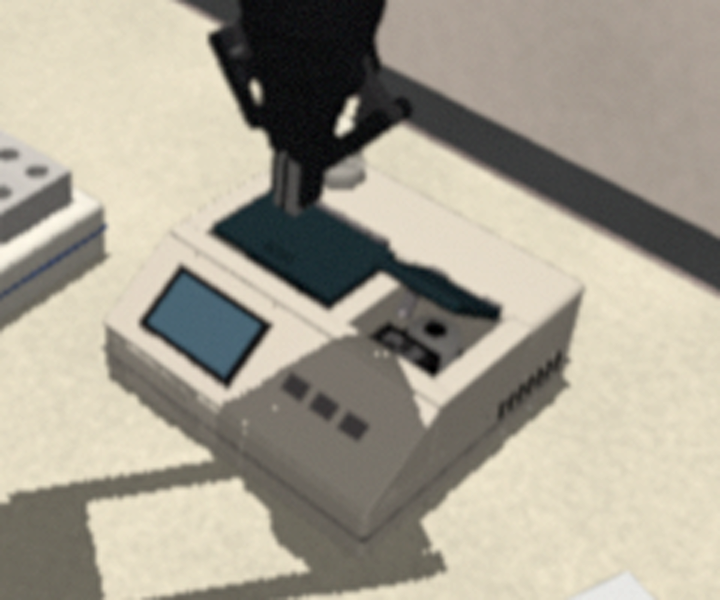

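The side view shows the narrow hatch standing open at crop (445, 285), with the port visible beneath it. The wide hatch is flat and the jar is in place. I'll now watch for more than two seconds with the arm still.

Request:
jog_arm --rows '[[[0,0,0],[0,0,0]],[[0,0,0],[0,0,0]],[[0,0,0],[0,0,0]],[[0,0,0],[0,0,0]],[[0,0,0],[0,0,0]],[[0,0,0],[0,0,0]],[[0,0,0],[0,0,0]],[[0,0,0],[0,0,0]],[[0,0,0],[0,0,0]],[[0,0,0],[0,0,0]]]'

```text
time: 7.05
tool_pos: [482.3, -231.4, 301.4]
tcp_rot: [-180.0, -0.0, -178.7]
ft_force: [-0.5, 0.7, -0.1]
finger_gap: -0.4
grip_force: 0.0
```

Request:
jog_arm --rows '[[[0,0,0],[0,0,0]],[[0,0,0],[0,0,0]],[[0,0,0],[0,0,0]],[[0,0,0],[0,0,0]],[[0,0,0],[0,0,0]],[[0,0,0],[0,0,0]],[[0,0,0],[0,0,0]],[[0,0,0],[0,0,0]],[[0,0,0],[0,0,0]],[[0,0,0],[0,0,0]]]'

```text
time: 8.05
tool_pos: [482.3, -231.4, 301.5]
tcp_rot: [-180.0, 0.0, -178.7]
ft_force: [0.6, -0.9, 0.3]
finger_gap: 0.1
grip_force: 0.0
```

Request:
jog_arm --rows '[[[0,0,0],[0,0,0]],[[0,0,0],[0,0,0]],[[0,0,0],[0,0,0]],[[0,0,0],[0,0,0]],[[0,0,0],[0,0,0]],[[0,0,0],[0,0,0]],[[0,0,0],[0,0,0]],[[0,0,0],[0,0,0]],[[0,0,0],[0,0,0]],[[0,0,0],[0,0,0]]]'

```text
time: 9.05
tool_pos: [482.3, -231.4, 301.4]
tcp_rot: [180.0, -0.0, -178.7]
ft_force: [-0.3, -0.4, -0.3]
finger_gap: 0.2
grip_force: 0.0
```

```bash
python3 - <<'E'
from h import *
p,d=r.snapshot("side");cv2.imwrite("pics/s3.png",cv2.convertScaleAbs(cv2.resize(p[170:370,270:510],None,fx=3,fy=3,interpolation=cv2.INTER_CUBIC),alpha=1.6))
c=r.camera_params("side")
for u,v in((418,262),(425,268),(432,273),(371,255)):print((u,v),depthpt(c,u,v,d[v,u]).round(1))
E
```

```text
(418, 262) [ 676.9 -214.3  121.6]
(425, 268) [ 657.4 -245.8  136.5]
(432, 273) [ 662.9 -261.   129.3]
(371, 255) [ 621.8 -126.5  118.3]
```

View pics/s3.png

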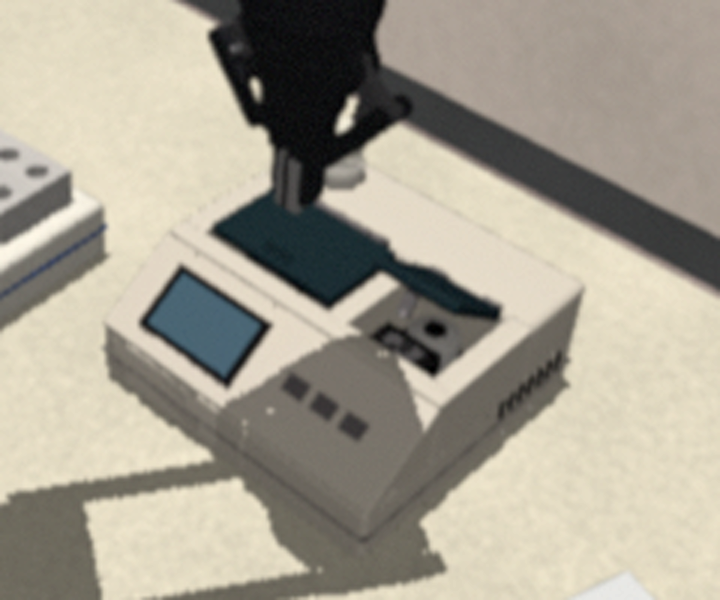

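Three seconds later the narrow hatch is still up at crop (445, 285), inclined about 0.6–0.7 rad by the depth readings. The wide hatch is level.

```bash
python3 -c "
from bench import r
print(r.hand_in())"
```

```text
the job is handed in; nothing more can be done
None
```

The sample port is open: I pressed the narrow hatch once near its front edge, it rose by itself and stayed open untouched for over 3 s, nothing else was touched, and the job was handed in at about 9 s.

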